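# Clamp a re-glued buffing block in the gluing jig

## Robot

A 7-joint arm with a two-finger parallel gripper is mounted at the origin on a cart in front of the work surface, level with it; the furniture and walls round the work are solid. World frame = base frame: x ahead of the robot, y to its left, z up, the work surface at z = 0. Lengths are in m, angles in rad, forces in N, time in s.
With the tool pointing down it reaches from about 0.4 to 0.85 m from the base axis. Payload 10.4 kg.
Tool frame: the origin (TCP) lies on the centre line of the jaws, within the pads' length; the fingertips stand 14 mm ahead of it and the grasp point (between the pads) lies 5 mm behind it (manip.tip_reach is the distance from the TCP to the fingertips, in m); z points along the fingers, y is the line along which they close (so a half turn about z gives the same grasp; the last joint's range is limited). The gripper opens to 85 mm and grips with 20 to 120 N. Pads are 22 mm wide; open, the fingers measure 114 mm over their backs; the gripper's body (76 mm by 85 mm) begins 54 mm behind the grasp point. The pads swing forward as they close: fully open they stand 13 mm farther back than shut.
Start: joints at [-1.134, 0.332, -0.065, 1.46, 0.022, 1.35, -0.088], TCP at [0.277, 0.56, 0.245] pointing down, gripper open.
Joint ranges: [-2.6, 2.6], [-0.5, 2.12], [-1.47, 1.34], [0.16, 2.42], [-1.27, 4.41], [0.06, 2.06], [-2.6, 2.6]. Speed limits (rad/s): [2.22, 2.22, 2.79, 2.79, 3.14, 3.14, 3.14].

## Interface

Orientations are given as a unit quaternion [x, y, z, w].
In Python, from workcell import manip gives the robot as it stands.
- The arm moves only by the shell command python3 -m pendant 'ROWS' [FORCE]. ROWS is JSON, a list of rows, each a list of 7 numbers: the shift along the tool's x, y, z in units of 50 mm (1.0 is 50 mm), then the turn, a rotation vector about the tool's x, y, z in units of 8 degrees (1.0 is 8 degrees), then the opening, from -1 (shut) to 1 (fully open), so that 0 is half open. In form: [[dx, dy, dz, ax, ay, az, jaw], ...]. A call has exactly 10 rows; each row is the pose to reach, as a shift and turn from the pose commanded when the call began, along the tool's axes at that moment; what a row does not reach only later rows make up. A row lasts 1/8 s, in which the tool goes at most 62.5 mm and 10.7 degrees, less where a joint would pass 70% of its speed; a pose out of reach is approached as far as the arm can. A call with a gripper value outside its range is refused whole. The fingers move at their own pace and stop on an object; FORCE is the grip in N (left out, the last holds). Time passes only in rows, so rows that repeat a pose let the fingers close, or fill a call up. It gives the time, the measured TCP pose, the force, the opening and the grip force at its end, in the units of the state.
- manip.get_obs(): the state, without advancing time (a new reading comes with each control period).
- manip.camera(name): name is "scene" or "side" or "wrist"; returns (picture, depth): 400x640x3 uint8, red, green, blue; 400x640 float32, m along the optical axis (not along the pixel's ray), 0 where there is no reading.
- manip.get_calibration(name): a dict with "fx", "fy", "cx", "cy" (pixels), "xyz" and "orientation" of the camera in the world. Camera axes: x right, y up, looking along -z (the intrinsics and any distortion apply to the point x, -y, -z); pixel columns grow to the right and rows downward; lengths in m; the calibration is good to about 2 mm. A picture is of the moment at which its call begins: read the wrist's pose just before it. get_calibration takes no time and is no camera call; for the wrist camera it gives the pose at the moment of the call.
- manip.hand_in(): hands the job in; it is judged then, once.
Trained networks look in the newest picture that a camera, given by its name, has taken for a name from the list of things; names that differ only in an ending like _2 or _b are one class to them, and where a whole thing is asked for, a point or a joint stands for the part that bears it (a point fixed in the world has none). Each returns a list of dicts, best first, with "p" (0 to 1); they miss things now and then, are a little off and sometimes report something else, mostly with a low value. They report only what shows in the picture. A call takes as long as a camera call. They do not tell look-alikes from the thing itself.
- manip.find_in(thing, camera): "box" ([left, top, right, bottom] in pixels, round what is visible of it).
- manip.trace(thing, camera): "pixels" (400x640 bool, what is visible of it) and "box" ([left, top, right, bottom] in pixels, round what is visible of it).
- manip.tip_of(thing, camera): "pixel" ([column, row] in pixels: a listed point, or the origin of a listed thing).
The state is a dict: "clock": time; "joint_pos": joint angles; "joint_velocities": joint speeds; "tau": joint torques, N m; "position": TCP position; "ee_rot": TCP orientation; "ft_force": force on the tool from outside, world axes, zero at the start; "torque": the same for the moment, N m; "grip_width": opening from 0.0 (shut) to 1.0 (fully open); "grasp_force": force on a finger pad.
Only numpy, scipy, OpenCV 4.12 (cv2) and the standard library are available. Lean on these libraries where they do the work, as an engineer would, in place of code of your own. Each camera call takes 0.05 s, during which the arm holds its last target. There are 200 camera calls.

## Task

The felt of the buffing block has just been glued on again, so clamp the block in the gluing jig. Push the jig's sprung hold-down arm back by its cross-bar until the catch holds it, lay the block felt down (as it lies now) lengthways between the guides and right up to the end stop, and let go of it; then press the catch's thumb pad so that the arm springs down and its rubber foot bears on the block. Leave the other things on the bench where they are.

Things in the scene. Friction and masses are not known exactly. Their poses are not given: they have to be found in the camera images.
- block_center (a point): the buffing block: wooden back on grey felt, 26 x 62 x 24 mm, 30 g, loose, felt side down on the bench. The point is its centre, 12 mm above its underside; its y axis runs along the 62 mm length, z up.
- glue_jig: Gluing jig, fixed: plain aluminium base plate 215 x 150 mm, 12 mm thick, with the mechanism on it. x runs from the open front (robot side) to the back, y left, z up, origin at bench level, 7.5 mm in front of and 15 mm right of the plate's middle. Bearing post 34 x 16 mm, 78 mm high, at x 70, y -23 mm; pivot lug of the catch, 32 mm high, at x 0, y 25 mm.
- seat (a point): Where the block's centre must come, jig frame (-23, 0, 24) mm, jig axes; the block's length lies along this x, either end first. Guides: 10 mm high, inner faces 29 mm apart, from x -23 (flared) to 8 mm of the jig. End stop: face at jig x 8 mm, 14 mm high. The front half of the seated block is free at both sides for fingers.
- hold_arm (a joint): Dark steel hold-down arm (rad), hinge along y through jig (70, 0, 62) mm. 0 down and empty, 0.13 bearing on the block, 1.25 fully back. A damped spring (0.4-0.55 N m) drives it down. Pushed past 1.03 it is caught and rests near 0.97. Caught, it slopes up at 44 deg, its foot 110-130 mm up over jig x -12 mm: an upright gripper at the seat strikes it; lean the tool back to the front 20-40 deg.
- push_bar (a point): Black cross-bar of the arm on a leaning stem, 13 mm thick, 61 mm long along the jig's y; the point is its middle. It moves on a circle of 78 mm radius about the hinge: jig frame (23, 0, 124) mm with the arm down, (114, 0, 126) mm fully back, 140 mm up midway. Push it back (+x of the jig) from in front with shut fingers, 7 to 12 N; then take them out upward, as the raised arm stands close in front.
- bearing_pad (a point): rubber foot under the arm's end, a ball of 9 mm radius; the point is its centre. It bears on the middle of the seated block's top with about 4 N.
- catch (a joint): angle (rad) of the steel catch rocker at the left of the jig: 0 = at rest (hook down), 0.26 = thumb pad pressed fully. It returns by a spring. The arm is let go at about 0.1; pressing takes 2 to 7 N.
- thumb_pad (a point): middle of the top of the catch's round black thumb pad (28 mm across), at the front left of the jig: at rest at jig frame (-52, 70, 36) mm. It is pressed down, about 13 mm at full stroke.
- nose_pad_tin: round tin, 54 mm across, 22 mm high, a bystander; origin at the centre of its underside
- lens_clock: small round dial gauge (lens clock) lying on its back, 72 x 50 x 12 mm, a bystander; origin at the middle of its underside
There are look-alikes about, which are no part of the job. What is shaped like the part that bears block_center but purple or red is not meant.

How it is judged:
By the outcome, as a careful person would: the job done as asked, in the order asked, and still so for the second after the job is handed in, with the robot touching nothing.
It also fails if it takes over 58 s, if anything falls off the work surface, if the arm or the gripper's body presses on something with over 40 N, if the wrist force passes 120 N, or if a joint passes its speed limit or range.

## Working session

There is one attempt and no reset: what is moved stays moved. The work goes in short steps, Python scripts to look and compute and a shell command to move; the robot and the scene stay as the last step left them, time stands still between calls to the robot, and variables do not carry over. Pictures are saved under pics/ and viewed, at most 10 in all, crops included, and the job is handed in when it is done.

```bash
ls; mkdir -p pics
cat > h.py <<'E'
import numpy as np, cv2, json
from scipy.spatial.transform import Rotation as R
from workcell import manip
def ray(cam,px,cal=None):
    c=cal or manip.get_calibration(cam)
    q=R.from_quat(c["orientation"])
    d=np.array([(px[0]-c["cx"])/c["fx"],-(px[1]-c["cy"])/c["fy"],-1.0])
    return np.array(c["xyz"]),q.apply(d)
def atz(cam,px,z,cal=None):
    o,d=ray(cam,px,cal); return o+d*(z-o[2])/d[2]
def cloud(cam,depth,cal=None):
    c=cal or manip.get_calibration(cam)
    v,u=np.mgrid[0:400,0:640]
    p=np.stack([(u-c["cx"])/c["fx"]*depth,-(v-c["cy"])/c["fy"]*depth,-depth],-1)
    return R.from_quat(c["orientation"]).apply(p.reshape(-1,3)).reshape(400,640,3)+np.array(c["xyz"])
def save(n,im,s=1):
    cv2.imwrite("pics/"+n,cv2.resize(im[:,:,::-1],None,fx=s,fy=s,interpolation=cv2.INTER_CUBIC))
E
python3 - <<'E'
from h import *
ims=[]
for cam in("scene","side","wrist"):
    c=manip.get_calibration(cam); print(cam,{k:np.round(v,3).tolist() if not isinstance(v,str) else v for k,v in c.items()})
    im,d=manip.camera(cam); ims.append(im); save(cam+"0.png",im); np.save(cam+"0.npy",d)
    P=cloud(cam,d)
    for t in("block_center","glue_jig","thumb_pad","push_bar","seat","nose_pad_tin","lens_clock"):
        for r in manip.tip_of(t,cam)[:4]:
            u,v=[int(round(x)) for x in r["pixel"]]
            print(cam,t,round(r["p"],2),u,v,P[v,u].round(3) if 0<=u<640 and 0<=v<400 else "")
print(manip.get_obs()["clock"])
E
```

```text
pics
scene {'fx': 483.581, 'fy': 483.581, 'cx': 318.806, 'cy': 205.546, 'xyz': [0.339, 0.976, 1.093], 'orientation': [-0.037, 0.382, 0.919, -0.09]}
scene block_center 0.79 300 310 [0.521 0.302 0.02 ]
scene block_center 0.77 319 278 [0.492 0.192 0.019]
scene block_center 0.63 370 240 [0.372 0.031 0.024]
scene glue_jig 0.95 304 215 [ 0.586 -0.044  0.01 ]
scene thumb_pad 0.55 315 231 [0.535 0.034 0.03 ]
scene push_bar 0.63 297 182 [ 0.646 -0.203 -0.003]
scene seat 0.55 313 216 [ 0.557 -0.041  0.014]
scene nose_pad_tin 0.63 332 156 [ 0.549 -0.331  0.023]
scene lens_clock 0.59 343 334 [0.401 0.343 0.01 ]
side {'fx': 397.37, 'fy': 397.37, 'cx': 323.734, 'cy': 202.391, 'xyz': [0.195, -0.78, 0.66], 'orientation': [0.469, -0.09, -0.173, 0.861]}
side block_center 0.69 294 181 [0.528 0.288 0.02 ]
side block_center 0.65 268 242 [0.364 0.014 0.022]
side block_center 0.64 294 203 [0.488 0.171 0.016]
side block_center 0.35 330 217 [0.547 0.038 0.034]
side glue_jig 0.63 352 240 [ 0.572 -0.049  0.01 ]
side thumb_pad 0.46 328 217 [0.542 0.04  0.034]
side push_bar 0.82 361 205 [0.677 0.104 0.   ]
side seat 0.77 342 234 [ 0.559 -0.015  0.01 ]
side seat 0.37 352 242 [ 0.564 -0.065  0.018]
side nose_pad_tin 0.97 396 327 [ 0.526 -0.345  0.02 ]
side lens_clock 0.63 257 184 [0.418 0.34  0.007]
wrist {'fx': 360.664, 'fy': 360.664, 'cx': 322.172, 'cy': 197.96, 'xyz': [0.207, 0.596, 0.374], 'orientation': [-0.131, -0.081, 0.521, 0.839]}
wrist lens_clock 0.86 208 331 [0.267 0.517 0.26 ]
1.2
```

Run:
```python
import cv2,numpy as np
a=cv2.imread("pics/scene0.png");b=cv2.imread("pics/side0.png")
a=cv2.resize(a[130:370,200:470],None,fx=2.4,fy=2.4,interpolation=3);cv2.imwrite("pics/a.png",a)
b=cv2.resize(b[140:360,200:460],None,fx=2.6,fy=2.6,interpolation=3);cv2.imwrite("pics/b.png",b)
```

```text
(no output)
```

View pics/a.png

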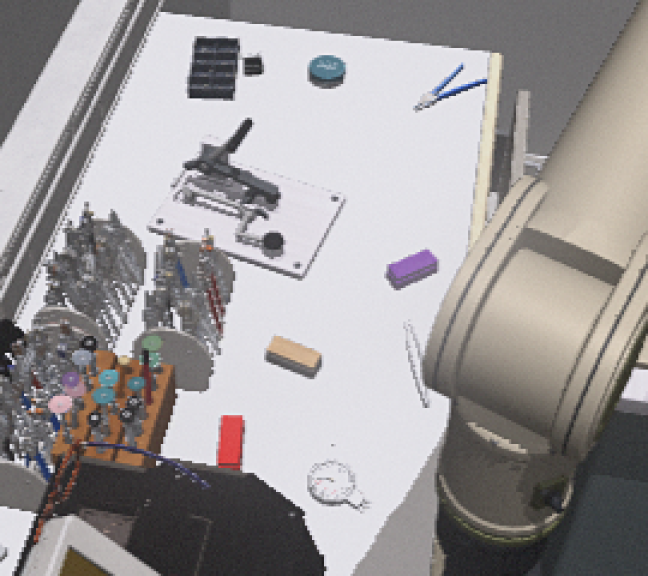

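View pics/b.png

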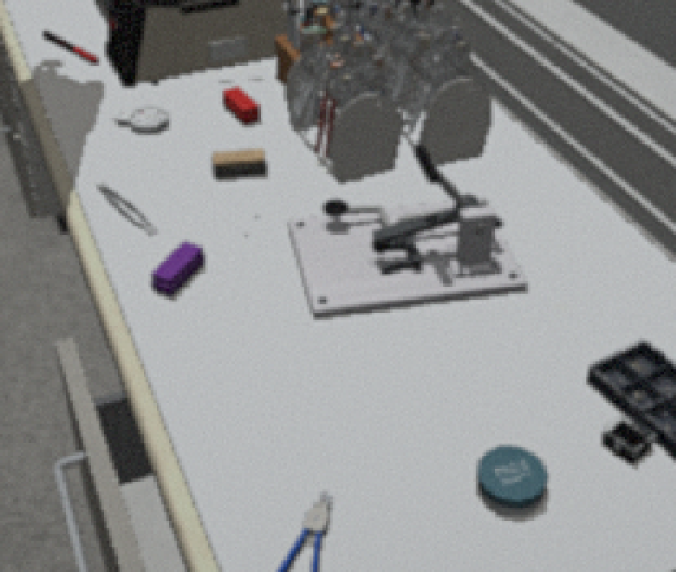

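The candidates in the scene camera are red (300,310), tan wood on grey felt (319,278) and purple (370,240). The tan one is the block, because red and purple are ruled out; the crop shows the wooden back over grey felt. The jig is at about (304,215), with its arm down and the thumb pad at (314,231). Next I'll fit the jig and block poses from depth.

Run:
```python
from h import *
allj=[];allb=[]
for cam in("scene","side"):
    im=cv2.imread(f"pics/{cam}0.png")[:,:,::-1].astype(int); d=np.load(cam+"0.npy"); P=cloud(cam,d)
    m=(d>0)&(abs(P[...,0]-.57)<.2)&(abs(P[...,1]+.04)<.18)
    bench=(d>0)&(abs(P[...,0]-.45)<.1)&(abs(P[...,1]+.2)<.1)
    zb=np.median(P[...,2][bench]); print(cam,"bench z",zb)
    # plate
    j=m&(abs(P[...,2]-zb-.012)<.005)
    j=cv2.morphologyEx(j.astype(np.uint8),cv2.MORPH_OPEN,np.ones((3,3)))
    n,l,s,_=cv2.connectedComponentsWithStats(j); k=1+s[1:,4].argmax()
    Q=P[l==k][:,:2]; r=cv2.minAreaRect((Q*1000).astype(np.float32)); print("plate",r,len(Q))
    # block
    hsv=im[...,0]-im[...,2]
    b=(d>0)&(abs(P[...,0]-.49)<.07)&(abs(P[...,1]-.18)<.07)&(hsv>25)
    B=P[b]; print("block",len(B),cv2.minAreaRect((B[B[:,2]>zb+.018][:,:2]*1000).astype(np.float32)), np.median(B[:,2]))
    # high dark things: bar
    h=m&(P[...,2]>zb+.1); print("high",h.sum(),P[h].mean(0).round(3),P[h].min(0).round(3),P[h].max(0).round(3))
```

```text
scene bench z -0.0017821265195212543
plate ((587.9649658203125, -33.216064453125), (155.46649169921875, 215.91641235351562), 77.56045532226562) 1460
block 154 ((485.3031005859375, 184.563720703125), (27.669254302978516, 59.43463134765625), 76.17635345458984) 0.0223067589196414
high 310 [0.661 0.082 0.12 ] [ 0.587 -0.077  0.099] [0.747 0.14  0.151]
side bench z -0.0006480632419925136
plate ((585.690185546875, -35.83141326904297), (153.65335083007812, 215.85617065429688), 77.76471710205078) 1989
block 89 ((483.3793640136719, 180.60133361816406), (23.990650177001953, 56.81270217895508), 71.2623291015625) 0.02241968018826257
high 481 [0.662 0.086 0.118] [ 0.584 -0.085  0.099] [0.748 0.14  0.151]
```

```bash
cat >> h.py <<'E'
J0=np.array([.5765,-.0475,0]); JY=np.radians(-12.35)
JR=R.from_euler('z',JY)
def jig(p): return J0+JR.apply(np.array(p)/1000)
def toolrot(yaw,lean):  # tool y ~ along frame y, tool z down, leaned so that the body is toward -x of frame
    # columns: x,y,z ; sign 's' picks half turn
    return R.from_euler('z',yaw)*R.from_euler('y',-lean)*R.from_matrix(np.array([[1,0,0],[0,-1,0],[0,0,-1.]]).T)
def rel(target,rot,p0=None,r0=None):
    o=manip.get_obs(); p0=np.array(o["position"]) if p0 is None else p0; r0=R.from_quat(o["ee_rot"]) if r0 is None else r0
    a=r0.inv().apply(target-p0)/.05
    best=None
    for s in(0,np.pi):
        w=(r0.inv()*rot*R.from_euler('z',s)).as_rotvec(degrees=True)/8
        if best is None or np.linalg.norm(w)<np.linalg.norm(best): best=w
    return np.r_[a,best].round(2)
E
python3 - <<'E'
from h import *
o=manip.get_obs(); print(o["position"],R.from_quat(o["ee_rot"]).as_matrix().round(2).tolist(),o["grip_width"])
H=np.zeros((13,16))
for cam in("scene","side"):
    P=cloud(cam,np.load(cam+"0.npy")).reshape(-1,3)
    i=((P[:,0]-.2)/.05).astype(int);j=((P[:,1]+.15)/.05).astype(int);k=(P[:,0]>.2)&(P[:,1]>-.15)&(i<13)&(j<16)&(P[:,2]<1)
    np.maximum.at(H,(i[k],j[k]),P[k,2])
print("rows x .2.., cols y -.15.. (cm)");print((H*100).round().astype(int))
for n,p,l in(("pre",[-20,0,200],0),("start",[-20,0,133],0),("end",[90,0,133],0)):
    print(n,jig(p).round(3),rel(jig(p),toolrot(JY,l)))
print(R.from_matrix(toolrot(JY,0.5).as_matrix()).as_matrix().round(2))
E
```

```text
[0.27728773 0.56015015 0.24533645] [[-0.9, 0.44, 0.0], [0.44, 0.9, 0.0], [0.0, 0.0, -1.0]] 0.9989139312746097
rows x .2.., cols y -.15.. (cm)
[[ 0  0  0  0  0  0  0 67 68 68 67 66 65 64 63 61]
 [ 0  0  0  0  0  0  0  0  0  0 64 64 64 64 62 62]
 [ 0  1  2  3  0  1  1  1  1  0  0  0 63 63 62 58]
 [ 0  1  2  3  2  1  1  0  0  1  1  0  1  1  1  1]
 [ 0  0  0  0  0  0  1  0  0  2  2 12 12 12 12 21]
 [ 0  2  2  1  1  1  3  2  0  0 11 12 12 12 12 32]
 [ 1  5  5  4  2  0  3  0  3  3 12 15 13 15 27 37]
 [ 1 13 13  4  1 14 14 14  8  0 12 16 13 15 22 39]
 [ 2 13 13  2  0 15 15 15 14 14 13 16 16 16 15 12]
 [ 2  8  7  2 10 13 14 14 14 14 15 16 16 16  0  0]
 [ 0  1  1  1 10 15 16 15 13 13 13 13 14 14  4  5]
 [20 20 20 20 20 20 20 20 20 27 22 27 27 20 10 10]
 [63 65 67 69 71 73 75 77 79 81 83 85 85 81 72 65]]
pre [ 0.557 -0.043  0.2  ] [-10.37  -8.33   0.91   0.    -0.    -1.75]
start [ 0.557 -0.043  0.133] [-10.37  -8.33   2.25   0.    -0.    -1.75]
end [ 0.664 -0.067  0.133] [-12.5   -7.8    2.25   0.    -0.    -1.75]
[[ 0.86 -0.21  0.47]
 [-0.19 -0.98 -0.1 ]
 [ 0.48  0.   -0.88]]
```

```bash
python3 -m pendant '[[-0.9,-0.7,0,0,0,-0.2,-1],[-1.9,-1.5,0,0,0,-0.4,-1],[-2.9,-2.3,0,0,0,-0.6,-1],[-3.9,-3.1,0,0,0,-0.8,-1],[-4.9,-3.9,0.2,0,0,-1,-1],[-5.9,-4.7,0.4,0,0,-1.2,-1],[-6.9,-5.5,0.6,0,0,-1.4,-1],[-7.9,-6.3,0.7,0,0,-1.6,-1],[-8.8,-7.1,0.8,0,0,-1.75,-1],[-9.6,-7.7,0.9,0,0,-1.75,-1]]'
python3 - <<'E'
from h import *
im,d=manip.camera("wrist"); save("w1.png",im)
for n,p in(("pre",[-20,0,200]),("start",[-20,0,133]),("end",[90,0,133])): print(n,rel(jig(p),toolrot(JY,0)))
for t in("push_bar","thumb_pad"):
    for r in manip.tip_of(t,"wrist")[:2]:
        q=atz("wrist",r["pixel"],{"push_bar":.124,"thumb_pad":.036}[t]); print(t,round(r["p"],2),np.round(r["pixel"]),q.round(3),(JR.inv().apply(q-J0)*1000).round(1))
E
```

```text
clock: 2.45
position: [0.5373, 0.0001, 0.2006]
ee_rot: [0.107, 0.994, 0.0, 0.001]
ft_force: [0.5, 0.9, 0.4]
grip_width: 0.002
grasp_force: 0.0
pre [-0.5  -0.6   0.   -0.02  0.02 -0.06]
start [-0.5  -0.59  1.34 -0.02  0.02 -0.06]
end [-2.7  -0.57  1.35 -0.02  0.02 -0.06]
push_bar 0.97 [268. 320.] [ 0.601 -0.056  0.124] [ 25.4  -3.6 124. ]
thumb_pad 0.69 [359. 173.] [0.537 0.03  0.036] [-54.9  67.5  36. ]
thumb_pad 0.43 [280. 212.] [ 0.556 -0.043  0.036] [-20.7   0.1  36. ]
```

View pics/w1.png

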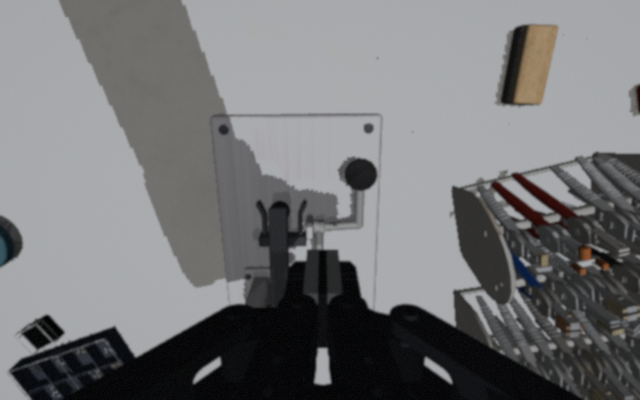

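The wrist view shows the bar hidden behind the fingers at (268,320), the thumb pad at (360,173), the plate's front corners at (212,115) and (381,114), and the block at (533,64). I'll use this view to refine the jig and block.

Run:
```python
from h import *
im=cv2.imread("pics/w1.png")[:,:,::-1]
f=lambda px,z:(JR.inv().apply(atz("wrist",px,z)-J0)*1000).round(1)
print(f((212,115),.012),f((381,114),.012),"guides tips",f((259,200),.022),f((305,200),.022), "pad",f((360,173),.036))
i=im.astype(int); m=((i[...,0]-i[...,2])>35)&(i[...,0]>120); m[:, :480]=0; m[120:]=0; m[:,600:]=0
v,u=np.nonzero(m); Q=np.array([atz("wrist",(a,b),.024)[:2] for a,b in zip(u,v)])*1000
print(len(Q),cv2.minAreaRect(Q.astype(np.float32)), u.min(),u.max(),v.min(),v.max())
```

```text
[-101.2  -57.7   12. ] [-101.2   87.7   12. ] guides tips [-27.3 -19.9  22. ] [-27.1  21.3  22. ] pad [-55.1  68.5  36. ]
2101 ((484.5495910644531, 184.02197265625), (21.543224334716797, 57.91910171508789), 74.7784194946289) 515 556 25 103
```

```bash
python3 -m pendant '[[-0.25,-0.3,0.2,0,0,0,-1],[-0.5,-0.6,0.6,0,0,0,-1],[-0.5,-0.6,1.0,0,0,0,-1],[-0.5,-0.6,1.35,0,0,0,-1],[-0.9,-0.6,1.35,0,0,0,-1],[-1.2,-0.6,1.35,0,0,0,-1],[-1.5,-0.6,1.35,0,0,0,-1],[-1.8,-0.6,1.35,0,0,0,-1],[-2.1,-0.6,1.35,0,0,0,-1],[-2.4,-0.6,1.35,0,0,0,-1]]' 60
python3 - <<'E'
from h import *
o=manip.get_obs();print((JR.inv().apply(np.array(o["position"])-J0)*1000).round(1),o["ft_force"])
E
```

```text
clock: 3.85
position: [0.6462, -0.0506, 0.1323]
ee_rot: [0.106, 0.994, 0.001, -0.002]
ft_force: [-9.9, 2.7, -0.2]
grip_width: 0.002
grasp_force: 4.9
[ 68.8  11.9 132.3] [-9.90243361  2.67989105 -0.18938311]
```

```bash
python3 -m pendant '[[-0.15,0,0,0,0,0,-1],[-0.25,0,0,0,0,0,-1],[-0.35,0,0,0,0,0,-1],[-0.4,0,0,0,0,0,-1],[-0.4,0,0,0,0,0,-1],[-0.4,0,0,0,0,0,-1],[-0.3,0,0,0,0,0,-1],[-0.2,0,0,0,0,0,-1],[0,0,0,0,0,0,-1],[0,0,0,0,0,0,-1]]'
python3 - <<'E'
from h import *
o=manip.get_obs();print((JR.inv().apply(np.array(o["position"])-J0)*1000).round(1),o["ft_force"])
im,d=manip.camera("side"); np.save("s2.npy",d);save("s2.png",im[180:280,300:420],5)
P=cloud("side",d); Q=JR.inv().apply(P.reshape(-1,3)-J0)*1000
k=(d.ravel()>0)&(abs(Q[:,1])<12)&(Q[:,2]>85)&(Q[:,0]<45)&(Q[:,0]>-60)
print(Q[k].round()[::4].tolist())
E
```

```text
clock: 5.1
position: [0.6471, -0.0523, 0.133]
ee_rot: [0.107, 0.994, 0.0, 0.0]
ft_force: [0.3, 0.0, 0.5]
grip_width: 0.002
grasp_force: 0.0
[ 70.   10.4 133. ] [0.27282013 0.0058386  0.50184665]
[[-60.0, -6.0, 569.0], [-52.0, -6.0, 565.0], [-48.0, -7.0, 564.0], [-42.0, -5.0, 562.0], [-41.0, -10.0, 559.0], [-38.0, -12.0, 557.0], [-32.0, -10.0, 555.0], [-26.0, -7.0, 553.0], [-24.0, -8.0, 551.0], [-23.0, -11.0, 550.0], [-19.0, -11.0, 548.0], [-8.0, 0.0, 546.0], [-7.0, -5.0, 545.0], [-1.0, -2.0, 543.0], [0.0, -5.0, 542.0], [2.0, -8.0, 540.0], [1.0, -11.0, 539.0], [11.0, -4.0, 538.0], [12.0, -7.0, 536.0], [13.0, -11.0, 535.0], [13.0, -12.0, 533.0], [23.0, -2.0, 532.0], [27.0, -3.0, 530.0], [28.0, -6.0, 529.0], [30.0, -9.0, 527.0], [34.0, -9.0, 525.0], [36.0, -10.0, 524.0], [-60.0, -10.0, 469.0], [-45.0, -4.0, 461.0], [-34.0, -11.0, 458.0], [-24.0, -11.0, 454.0], [-13.0, -9.0, 449.0], [-3.0, -10.0, 445.0], [36.0, 7.0, 418.0], [30.0, 2.0, 417.0], [38.0, 1.0, 417.0], [28.0, -3.0, 417.0], [36.0, -7.0, 417.0], [26.0, 4.0, 413.0], [31.0, -9.0, 416.0], [26.0, 11.0, 409.0], [30.0, -6.0, 413.0], [
[... 2147 characters left out ...]
3.0, 127.0], [-2.0, -2.0, 128.0], [9.0, 0.0, 125.0], [-5.0, -5.0, 128.0], [4.0, -8.0, 128.0], [-13.0, 3.0, 121.0], [-5.0, -6.0, 125.0], [3.0, -10.0, 127.0], [17.0, 3.0, 117.0], [-8.0, -7.0, 123.0], [1.0, -9.0, 124.0], [11.0, -9.0, 122.0], [-13.0, -7.0, 121.0], [-4.0, -11.0, 123.0], [10.0, -7.0, 119.0], [21.0, -2.0, 114.0], [-9.0, -11.0, 120.0], [7.0, -8.0, 116.0], [18.0, -5.0, 113.0], [-10.0, -4.0, 113.0], [10.0, -7.0, 112.0], [19.0, -10.0, 113.0], [15.0, -8.0, 109.0], [25.0, -9.0, 109.0], [18.0, -8.0, 106.0], [28.0, -7.0, 104.0], [21.0, -6.0, 101.0], [31.0, -8.0, 101.0], [25.0, -10.0, 100.0], [36.0, -8.0, 98.0], [31.0, -7.0, 95.0], [41.0, -8.0, 94.0], [39.0, -7.0, 91.0], [39.0, -8.0, 88.0]]
```

View pics/s2.png

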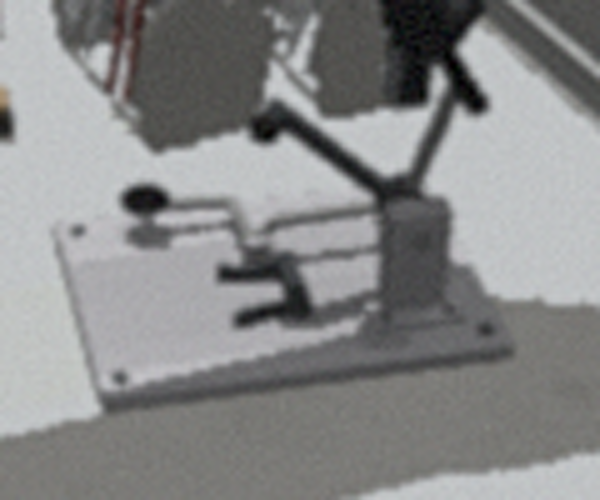

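The crop shows the arm sloping up at about 44°, with its foot at jig (-10, 0, ~122), so it is caught. The force on the tool is zero. Now out upward and over to the block.

```bash
cat >> h.py <<'E'
LEAN=np.radians(30)
BC=np.array([.4845,.184,0]); BY=np.radians(-15.2)
def blk(x,y,z): return BC+R.from_euler('z',BY).apply(np.array([x,y,z])/1000)
E
python3 - <<'E'
from h import *
t=toolrot(BY,LEAN)
for z in (19,100,110): print(z,rel(blk(-19,0,z),t), rel(blk(-19-(z-19)*.577,0,z),t))
E
```

```text
19 [ 4.57  3.95  2.28  0.1  -3.75  0.35] [ 4.57  3.95  2.28  0.1  -3.75  0.35]
100 [ 4.57  3.95  0.66  0.1  -3.75  0.35] [ 5.51  3.99  0.66  0.1  -3.75  0.35]
110 [ 4.57  3.95  0.46  0.1  -3.75  0.35] [ 5.62  4.    0.46  0.1  -3.75  0.35]
```

```bash
python3 -m pendant '[[0,0,-0.9,0,0,0,-1],[0,0,-1.8,0,0,0,-1],[0.5,0.4,-2,0,0,0,-1],[1.3,1,-2,0,-0.6,0,0],[2.1,1.6,-1.9,0,-1.2,0.1,0.4],[2.9,2.2,-1.7,0,-1.9,0.2,0.4],[3.7,2.8,-1.3,0,-2.6,0.3,0.4],[4.6,3.4,-0.8,0.1,-3.2,0.35,0.4],[5.4,4,0,0.1,-3.75,0.35,0.4],[5.5,4,0.6,0.1,-3.75,0.35,0.4]]'; python3 -m pendant '[[0,0,0,0,0,0,0.4],[0,0,0,0,0,0,0.4],[0,0,0,0,0,0,0.4],[0,0,0,0,0,0,0.4],[0,0,0,0,0,0,0.4],[0,0,0,0,0,0,0.4],[0,0,0,0,0,0,0.4],[0,0,0,0,0,0,0.4],[0,0,0,0,0,0,0.4],[0,0,0,0,0,0,0.4]]'
python3 - <<'E'
from h import *
im,d=manip.camera("wrist"); save("w2.png",im)
i=im.astype(int); m=((i[...,0]-i[...,2])>35)&(i[...,0]>120)
n,l,s,c=cv2.connectedComponentsWithStats(m.astype(np.uint8)); 
for k in range(1,n):
    if s[k,4]>300:
        v,u=np.nonzero(l==k); Q=np.array([atz("wrist",(a,b),.024)[:2] for a,b in zip(u,v)])*1000; print(s[k],cv2.minAreaRect(Q.astype(np.float32)))
t=toolrot(BY,LEAN); print(rel(blk(-19,0,19),t))
E
```

```text
clock: 6.4
position: [0.4205, 0.2042, 0.1028]
ee_rot: [0.126, 0.957, -0.032, 0.258]
ft_force: [1.5, -0.1, -0.3]
grip_width: 0.7
grasp_force: 0.0
clock: 7.65
position: [0.4216, 0.2013, 0.1028]
ee_rot: [0.128, 0.957, -0.035, 0.257]
ft_force: [0.1, -0.0, 0.3]
grip_width: 0.706
grasp_force: 0.0
[ 307  198   35   53 1675] ((482.7889099121094, 186.74342346191406), (22.037700653076172, 57.52983474731445), 74.99115753173828)Traceback (most recent call last):
  File "<stdin>", line 7, in <module>
  File "h.py", line 10, in atz
    o,d=ray(cam,px,cal); return o+d*(z-o[2])/d[2]
        ~~~^^^^^^^^^^^^
  File "h.py", line 5, in ray
    c=cal or manip.get_calibration(cam)
             ~~~~~~~~~~~~~~~~~~~~~^^^^^
ValueError: time passes only in moves, steps and waits
```

View pics/w2.png

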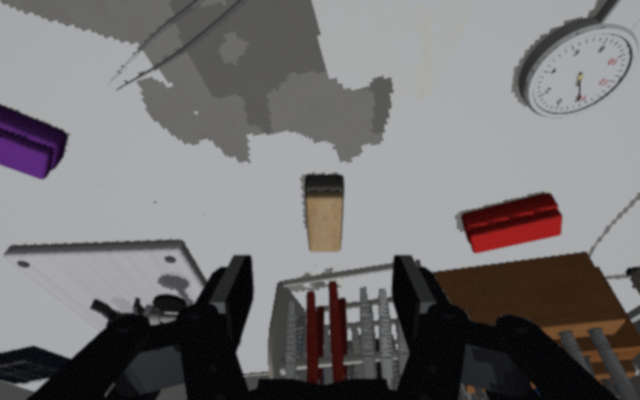

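The wooden block, at (325,212), lies centred between the fingers and felt down; the red one is at (512,225). Descending to grasp.

```bash
sed -i 's/BC=.*; BY/BC=np.array([.484,.1855,0]); BY/' h.py
python3 - <<'E'
from h import *
t=toolrot(BY,LEAN); print(rel(blk(-19,0,19),t), manip.get_obs()["position"])
E
```

```text
[ 0.05  0.02  1.91 -0.01  0.    0.  ] [0.42154947 0.20129998 0.10278044]
```

```bash
python3 -m pendant '[[0,0,0.6,0,0,0,0.4],[0.05,0,1.2,0,0,0,0.4],[0.05,0,1.6,0,0,0,0.4],[0.05,0,1.8,0,0,0,0.4],[0.05,0,1.9,0,0,0,0.4],[0.05,0,1.9,0,0,0,0.4],[0.05,0,1.9,0,0,0,-1],[0.05,0,1.9,0,0,0,-1],[0.05,0,1.9,0,0,0,-1],[0.05,0,1.9,0,0,0,-1]]' 30
python3 - <<'E'
from h import *
o=manip.get_obs(); p=np.array(o["position"])
print("TCP in block",(R.from_euler('z',BY).inv().apply(p-BC)*1000).round(1))
t=toolrot(JY,LEAN)
for n,x,z in(("high",-85,70),("low",-85,33),("in",-42,33)): print(n,rel(jig([x,0,z]),t))
E
```

```text
clock: 8.95
position: [0.4655, 0.1898, 0.0199]
ee_rot: [0.128, 0.957, -0.034, 0.257]
ft_force: [-4.4, 0.5, 7.0]
grip_width: 0.292
grasp_force: 30.1
TCP in block [-19.   -0.7  19.9]
high [-1.96 -4.08 -0.02 -0.18  0.01 -0.31]
low [-1.59 -4.08  0.62 -0.18  0.01 -0.31]
in [-2.34 -4.04  1.05 -0.18  0.01 -0.31]
```

```bash
python3 -m pendant '[[-0.3,0,-0.5,0,0,0,-1],[-0.6,0,-1.0,0,0,0,-1],[-0.9,-0.7,-0.9,0,0,0,-1],[-1.2,-1.5,-0.7,0,0,-0.1,-1],[-1.4,-2.3,-0.5,-0.1,0,-0.2,-1],[-1.7,-3.1,-0.3,-0.18,0,-0.3,-1],[-1.9,-3.8,-0.1,-0.18,0,-0.31,-1],[-1.96,-4.08,-0.02,-0.18,0,-0.31,-1],[-1.96,-4.08,-0.02,-0.18,0,-0.31,-1],[-1.96,-4.08,-0.02,-0.18,0,-0.31,-1]]' 30
python3 - <<'E'
from h import *
im,d=manip.camera("wrist"); save("w3.png",im[150:400,180:480],2.4)
t=toolrot(JY,LEAN)
for n,x,z in(("low",-85,33),("in",-42,33)): print(n,rel(jig([x,0,z]),t))
o=manip.get_obs();print((JR.inv().apply(np.array(o["position"])-J0)*1000).round(1),o["grip_width"],o["grasp_force"])
E
```

```text
clock: 10.2
position: [0.4932, -0.0288, 0.0695]
ee_rot: [0.103, 0.96, -0.028, 0.257]
ft_force: [0.4, -0.5, -0.4]
grip_width: 0.292
grasp_force: 29.7
low [ 0.36 -0.01  0.63  0.    0.    0.01]
in [-0.39 -0.01  1.07  0.    0.    0.01]
[-85.3   0.7  69.5] 0.29974851134426234 29.727207720279694
```

View pics/w3.png

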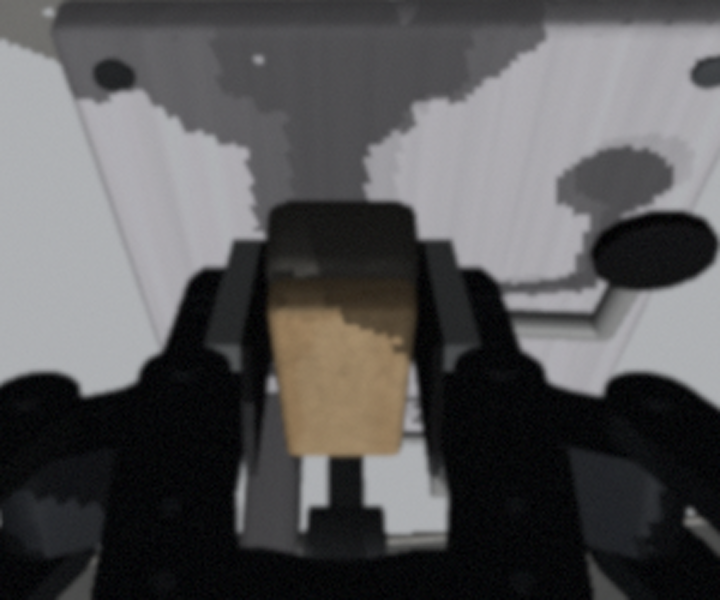

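The block is firmly held between the pads and aligned with the plate. Next: lower it, then slide it in.

```bash
python3 -m pendant '[[0.2,0,0.35,0,0,0,-1],[0.36,0,0.63,0,0,0,-1],[0.36,0,0.63,0,0,0,-1],[0.23,0,0.71,0,0,0,-1],[0.1,0,0.78,0,0,0,-1],[-0.03,0,0.86,0,0,0,-1],[-0.16,0,0.93,0,0,0,-1],[-0.26,0,0.99,0,0,0,-1],[-0.34,0,1.03,0,0,0,-1],[-0.34,0,1.03,0,0,0,-1]]' 30
python3 - <<'E'
from h import *
t=toolrot(JY,LEAN)
for n,x,z in(("in",-42,33),("in2",-38,33)): print(n,rel(jig([x,0,z]),t))
o=manip.get_obs();print((JR.inv().apply(np.array(o["position"])-J0)*1000).round(1),JR.inv().apply(o["ft_force"]).round(1),o["grip_width"],o["grasp_force"])
E
```

```text
clock: 11.5
position: [0.5329, -0.0384, 0.0332]
ee_rot: [0.104, 0.96, -0.028, 0.257]
ft_force: [0.3, 0.2, 0.4]
grip_width: 0.295
grasp_force: 30.2
in [-0.04  0.01  0.03 -0.    0.   -0.  ]
in2 [-0.11  0.01  0.07 -0.    0.   -0.  ]
[-44.5  -0.5  33.2] [0.3 0.3 0.4] 0.29518478418978356 30.20664632320404
```

```bash
python3 -m pendant '[[-0.02,0,0.03,0,0,0,-1],[-0.04,0,0.04,0,0,0,-1],[-0.06,0,0.05,0,0,0,-1],[-0.08,0,0.06,0,0,0,-1],[-0.09,0,0.07,0,0,0,-1],[-0.1,0,0.08,0,0,0,-1],[-0.11,0,0.08,0,0,0,-1],[-0.12,0,0.09,0,0,0,-1],[-0.12,0,0.09,0,0,0,-1],[-0.12,0,0.09,0,0,0,-1]]' 30
python3 - <<'E'
from h import *
o=manip.get_obs();print((JR.inv().apply(np.array(o["position"])-J0)*1000).round(1),JR.inv().apply(o["ft_force"]).round(1),o["grip_width"],o["grasp_force"])
E
```

```text
clock: 12.75
position: [0.5364, -0.0394, 0.0304]
ee_rot: [0.103, 0.961, -0.029, 0.255]
ft_force: [-27.4, 6.5, 18.4]
grip_width: 0.294
grasp_force: 35.9
[-40.9  -0.7  30.4] [-28.2   0.5  18.4] 0.2937580368004908 35.89645206928253
```

```bash
python3 -m pendant '[[0.02,0,-0.03,0,0,0,-1],[0.02,0,-0.04,0,0,0,-1],[0.02,0,-0.04,0,0,0,-0.2],[0.02,0,-0.04,0,0,0,0.1],[0.02,0,-0.04,0,0,0,0.1],[0.02,0,-0.04,0,0,0,0.1],[0.02,0,-0.4,0,0,0,0.1],[0.1,0,-0.9,0,0,0,0.1],[0.3,0,-1.5,0,0,0,0.1],[0.5,0,-2.1,0,0,0,0.1]]' 30
python3 - <<'E'
from h import *
o=manip.get_obs();print((JR.inv().apply(np.array(o["position"])-J0)*1000).round(1),JR.inv().apply(o["ft_force"]).round(1),o["grip_width"],o["grasp_force"])
C=manip.get_calibration("wrist")
im,d=manip.camera("wrist"); save("w4.png",im,1.25)
f=lambda px,z:(JR.inv().apply(atz("wrist",px,z,C)-J0)*1000).round(1)
i=im.astype(int); m=((i[...,0]-i[...,2])>30)&(i[...,0]>90)
n,l,s,c=cv2.connectedComponentsWithStats(m.astype(np.uint8)); 
for k in range(1,n):
    if s[k,4]>300:
        v,u=np.nonzero(l==k); Q=np.array([f((a,b),.036)[:2] for a,b in zip(u,v)]); print(s[k],cv2.minAreaRect(Q.astype(np.float32)))
E
```

```text
clock: 14.0
position: [0.4668, -0.0239, 0.1113]
ee_rot: [0.104, 0.96, -0.028, 0.257]
ft_force: [-0.4, -0.0, 0.6]
grip_width: 0.548
grasp_force: 0.0
[-112.2   -0.4  111.3] [-0.3 -0.1  0.6] 0.5479329778345469 0.0
[ 305  225   33   47 1447] ((-25.786848068237305, -0.2665290832519531), (59.14555358886719, 22.69099998474121), 1.6135374307632446)
```

View pics/w4.png

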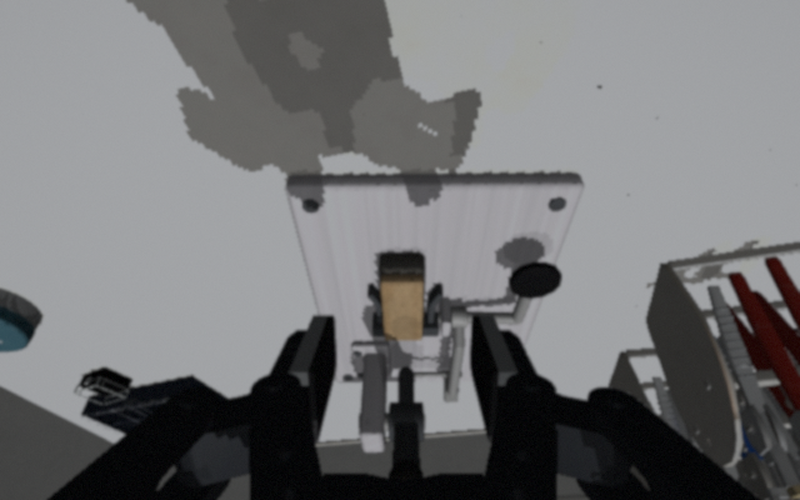

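The block lies between the guides with its centre near jig (-25,0), but the camera's own x bias there is about -2 mm. I'll nudge its front end with shut fingers to be sure it is against the stop.

```bash
python3 -m pendant '[[0.1,0,0.5,0,0,0,-1],[0.2,0,1.0,0,0,0,-1],[0.32,0,1.5,0,0,0,-1],[0.32,0,1.64,0,0,0,-1],[0.32,0,1.64,0,0,0,-1],[0.2,0,1.71,0,0,0,-1],[0.1,0,1.77,0,0,0,-1],[0.05,0,1.79,0,0,0,-1],[0.03,0,1.8,0,0,0,-1],[0.03,0,1.8,0,0,0,-1]]' 30
python3 - <<'E'
from h import *
o=manip.get_obs();print((JR.inv().apply(np.array(o["position"])-J0)*1000).round(1),JR.inv().apply(o["ft_force"]).round(1),o["grip_width"])
E
```

```text
clock: 15.3
position: [0.5094, -0.0331, 0.0317]
ee_rot: [0.104, 0.96, -0.028, 0.257]
ft_force: [-8.0, 2.0, 5.0]
grip_width: 0.004
grasp_force: 4.0
[-68.6  -0.3  31.7] [-8.2  0.3  5. ] 0.0037493880320567424
```

Run:
```python
from h import *
t=toolrot(JY,LEAN)
for p in([-95,0,60],[-95,69,85],[-50,69,75],[-50,69,58],[-50,69,43]): print(p,rel(jig(p),t))
```

```text
[-95, 0, 60] [ 0.17  0.01 -0.75 -0.01 -0.01  0.01]
[-95, 69, 85] [-0.08  1.39 -1.19 -0.01 -0.01  0.01]
[-50, 69, 75] [-0.76  1.39 -0.57 -0.01 -0.01  0.01]
[-50, 69, 58] [-0.59  1.39 -0.27 -0.01 -0.01  0.01]
[-50, 69, 43] [-0.44  1.39 -0.01 -0.01 -0.01  0.01]
```

```bash
python3 -m pendant '[[0.17,0,-0.3,0,0,0,-1],[0.17,0,-0.75,0,0,0,-1],[0,0.7,-1.1,0,0,0,-1],[-0.08,1.39,-1.19,0,0,0,-1],[-0.4,1.39,-0.9,0,0,0,-1],[-0.76,1.39,-0.57,0,0,0,-1],[-0.67,1.39,-0.42,0,0,0,-1],[-0.6,1.39,-0.3,0,0,0,-1],[-0.6,1.39,-0.3,0,0,0,-1],[-0.6,1.39,-0.3,0,0,0,-1]]'
python3 - <<'E'
from h import *
o=manip.get_obs();print((JR.inv().apply(np.array(o["position"])-J0)*1000).round(1),JR.inv().apply(o["ft_force"]).round(1))
im,d=manip.camera("side"); save("s3.png",im[160:280,280:420],5)
t=toolrot(JY,LEAN); print(rel(jig([-50,69,43]),t))
E
```

```text
clock: 16.55
position: [0.5433, 0.0306, 0.0604]
ee_rot: [0.104, 0.96, -0.028, 0.258]
ft_force: [-0.4, 0.1, 0.5]
grip_width: -0.002
grasp_force: 0.0
[-49.1  69.2  60.4] [-0.4 -0.   0.5]
[ 0.19 -0.    0.29 -0.    0.    0.  ]
```

View pics/s3.png

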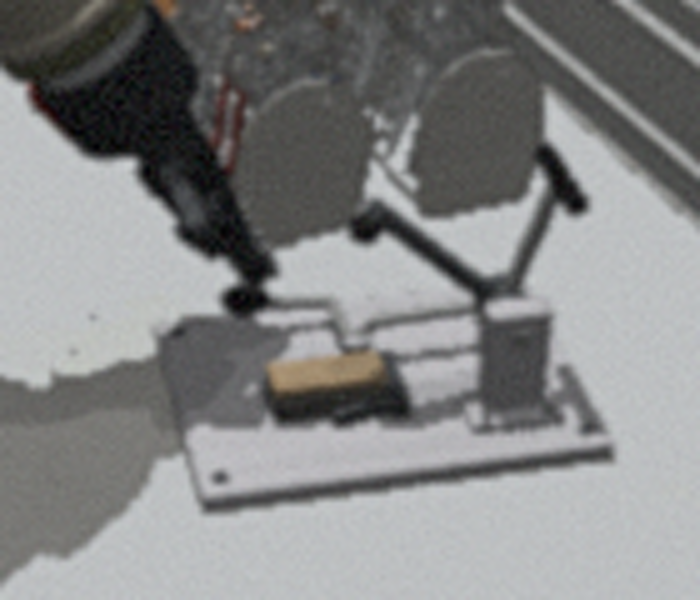

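The block sits flat at the stop at (325,385), the arm is still caught, and the fingertips at (255,270) are just above the pad at (245,300). Now pressing.

```bash
python3 -m pendant '[[0.03,0,0.06,0,0,0,-1],[0.07,0,0.12,0,0,0,-1],[0.11,0,0.18,0,0,0,-1],[0.15,0,0.24,0,0,0,-1],[0.19,0,0.29,0,0,0,-1],[0.19,0,0.29,0,0,0,-1],[0.19,0,0.29,0,0,0,-1],[0.19,0,0.29,0,0,0,-1],[0.19,0,0.29,0,0,0,-1],[0.19,0,0.29,0,0,0,-1]]'
python3 - <<'E'
from h import *
o=manip.get_obs();print((JR.inv().apply(np.array(o["position"])-J0)*1000).round(1),JR.inv().apply(o["ft_force"]).round(1))
d=manip.camera("side")[1]; P=cloud("side",d); Q=JR.inv().apply(P.reshape(-1,3)-J0)*1000
k=(d.ravel()>0)&(abs(Q[:,1])<14)&(Q[:,2]>85)&(Q[:,2]<145)&(Q[:,0]<130)&(Q[:,0]>-30)
print(k.sum(),Q[k].mean(0).round(),Q[k].min(0).round(),Q[k].max(0).round())
E
```

```text
clock: 17.85
position: [0.5423, 0.0308, 0.0428]
ee_rot: [0.104, 0.96, -0.028, 0.257]
ft_force: [-1.2, 0.3, 2.9]
grip_width: 0.002
grasp_force: 1.4
[-50.2  69.2  42.8] [-1.3  0.   2.9]
70 [ 39.  -2. 115.] [ 24. -14.  85.] [ 59.  14. 136.]
```

The arm has sprung down. I'll retreat and check.

```bash
python3 -m pendant '[[-0.1,0,-0.3,0,0,0,-1],[-0.3,0,-0.7,0,0,0,-1],[-0.3,0,-1.4,0,0,0,-1],[-0.1,0.2,-2.2,0,0,0,-1],[0.2,0.4,-3,0,0,0,-1],[0.2,0.6,-3.6,0,0,0,-1],[0.2,0.6,-3.6,0,0,0,-1],[0.2,0.6,-3.6,0,0,0,-1],[0.2,0.6,-3.6,0,0,0,-1],[0.2,0.6,-3.6,0,0,0,-1]]'
python3 - <<'E'
from h import *
print(manip.get_obs()["ft_force"])
im,d=manip.camera("side"); save("s4.png",im[160:280,280:420],5)
E
```

```text
clock: 19.15
position: [0.4521, 0.0808, 0.1926]
ee_rot: [0.104, 0.961, -0.028, 0.256]
ft_force: [0.4, 0.3, 0.2]
grip_width: 0.001
grasp_force: 0.0
[0.35520993 0.33053876 0.21341263]
```

View pics/s4.png

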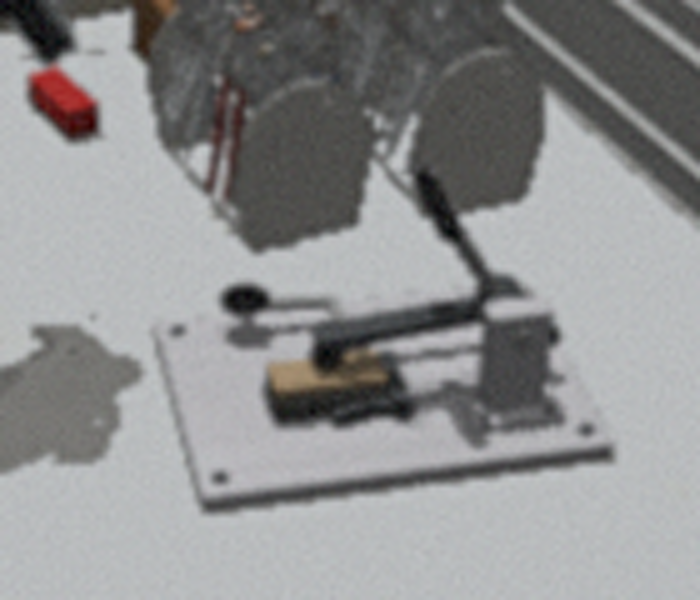

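The foot bears on the middle of the block at (328,360), the block is seated at the stop, the catch has returned and the robot is clear.

```bash
python3 -c "
from workcell import manip
print(manip.hand_in())"
```

```text
the job is handed in; nothing more can be done
None
```

The job is handed in: the buffing block is felt down in the jig against the end stop, the catch has been pressed, the arm's rubber foot bears on the block, and the robot stands clear; it took about 19 s of the 58 s allowed.

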